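# Load the sauce crate at the grill window

## Robot

A 6-joint arm with a two-finger parallel gripper is mounted at the origin on the work surface. World frame = base frame: x ahead of the robot, y to its left, z up, the work surface at z = 0. Lengths are in m, angles in rad, forces in N, time in s.
With the tool pointing down it reaches from about 0.3 to 0.875 m from the base axis. Payload 6.4 kg.
Tool frame: the origin (TCP) lies at the very end of the fingers, on their centre line; the grasp point (between the pads) lies 19 mm behind it (robot.grip_point_offset is the distance from the TCP to the grasp point, in m); z points along the fingers, y is the line along which they close (so a half turn about z gives the same grasp; the last joint's range is limited). The gripper opens to 88 mm and grips with 3 to 60 N. Pads are 18 mm wide; open, the fingers measure 123 mm over their backs; the gripper's body (75 mm by 187 mm) begins 45 mm behind the grasp point.
Start: joints at [-1.398, 0.181, 1.607, -0, 1.354, -0.206], TCP at [0.213, -0.534, 0.239] pointing down, gripper open.
Joint ranges: [-2.99, 2.99], [-0.89, 2.07], [0.3, 2.58], [-1.14, 4.28], [0, 2.63], [-3.12, 3.12]. Speed limits (rad/s): [2.57, 2.57, 3.01, 3.14, 3.14, 3.14].

## Interface

Orientations are given as [roll, pitch, yaw] about the fixed x, y, z axes, in that order (R = Rz(yaw) Ry(pitch) Rx(roll)).
In Python, from bench import readout, snapshot, camera_model, order, robot gives the robot as it stands.
- The arm moves only by the tool jog_arm, never from a script. Its argument "plan" is text: rows parted by semicolons, each of 7 numbers parted by spaces: the finger opening in mm, from 0 to 88.1, then the shift along the tool's x, y, z in mm, then the turn, a rotation vector about the tool's x, y, z in rad. In form: gripper dx dy dz wx wy wz; .... A call has 1 to 20 rows; each row shifts and turns the commanded pose from where the row before left it, along the tool's axes as they then stand; what a row does not reach is not made up. A row lasts 1/10 s, in which the tool goes at most 50 mm and 8.59 degrees, less where a joint would pass 70% of its speed; a pose out of reach is approached as far as the arm can. A call with a gripper value outside its range is refused whole. The fingers move at their own pace and stop on an object; the grip force is fixed at half the most. Time passes only in rows, so rows that do not move let the fingers close. It gives the time, the measured TCP pose, the force, the opening and the grip force at its end, in the units of the state.
- readout.state(): the state, without advancing time (a new reading comes with each control period).
- snapshot(name): name is "scene" or "top" or "wrist"; returns (picture, depth): 480x640x3 uint8, red, green, blue; 480x640 float32, m along the optical axis (not along the pixel's ray), 0 where there is no reading.
- camera_model(name): a dict with "K" (3x3 intrinsics, pixels), "R" (3x3) and "t" (3): a world point X has camera coordinates R X + t. Camera axes: x right, y down, z forward; pixel columns grow to the right and rows downward; lengths in m; the calibration is good to about 2 mm. A picture is of the moment at which its call begins: read the wrist's pose just before it. camera_model takes no time and is no camera call; for the wrist camera it gives the pose at the moment of the call.
- order.job_done(): hands the job in; it is judged then, once.
The state is a dict: "clock": time; "joint_positions": joint angles; "qvel": joint speeds; "tau": joint torques, N m; "tool_pos": TCP position; "ee_rot": TCP orientation; "force": force on the tool from outside, world axes, zero at the start; "ft_torque": the same for the moment, N m; "gripper_width": opening from 0.0 (shut) to 1.0 (fully open); "grip_force": force on a finger pad.
Only numpy, scipy, OpenCV 4.12 (cv2) and the standard library are available. Lean on these libraries where they do the work, as an engineer would, in place of code of your own. Each camera call takes 0.05 s, during which the arm holds its last target. There are 200 camera calls.

## Task

First clear the crate: take the folded trivet and the wooden tongs off it and lay both flat on the terracotta tile, side by side, not one on top of the other. Then stand every tall sauce bottle in the crate's back row (the row farther from the robot) and every squat spice tin in its front row, upright and one to a cell. Leave the mortar, the basting bowl and the blue tub where they are.

Things in the scene. Friction and masses are not known exactly. Their poses are not given: they have to be found in the camera images.
- crate: open wooden crate with six square cells in two rows of three, fixed on the ledge. Outside 174 (x) x 258 (y) x 32 mm high; walls and dividers 6 mm thick, all 32 mm high; cells 78 x 78 mm inside on an 84 mm pitch; inner floor 6 mm above the ledge. Origin at the centre of its underside; its x axis points from the row nearer the robot (front) to the row farther from the robot (back), its y axis runs along the rows.
- back0 (a point): centre of the inner floor (6 mm above the ledge) of cell 0 of the crate's back row (farther from the robot); cells count along crate +y
- back1 (a point): centre of the inner floor (6 mm above the ledge) of cell 1 of the crate's back row (farther from the robot); cells count along crate +y
- back2 (a point): centre of the inner floor (6 mm above the ledge) of cell 2 of the crate's back row (farther from the robot); cells count along crate +y
- front0 (a point): centre of the inner floor (6 mm above the ledge) of cell 0 of the crate's front row (nearer the robot); cells count along crate +y
- front1 (a point): centre of the inner floor (6 mm above the ledge) of cell 1 of the crate's front row (nearer the robot); cells count along crate +y
- front2 (a point): centre of the inner floor (6 mm above the ledge) of cell 2 of the crate's front row (nearer the robot); cells count along crate +y
- tile: flat terracotta tile fixed on the ledge, 250 (x) x 180 (y) x 12 mm thick; origin at the centre of its underside, so its top is 12 mm above the origin
- trivet: folded cast-aluminium trivet: a flat bar of two stacked arms, 200 (x) x 32 (y) x 22 mm high, about 0.4 kg; origin at the centre of its underside, x along its length. At the start it lies along the front row on top of the crate's walls
- tongs: rigid wooden tongs lying on edge: two arms in a narrow V, 220 mm long (x), 30 mm wide (y) over both arms at the middle, 19 mm at the hinged -x end and 41 mm at the open +x end, 20 mm high, about 0.12 kg; origin at mid-length on the underside. At the start they lie along the back row on top of the crate's walls. They do not flex: grip across both arms at the middle
- bottle0: tall sauce bottle, may be absent: straight round body 48 mm in diameter up to 100 mm, then a cap 28 mm in diameter; 130 mm tall in all; about 0.3 kg, heaviest at the bottom. Starts upright on the ledge. Origin at the centre of its underside, z up
- bottle1: tall sauce bottle, may be absent: straight round body 48 mm in diameter up to 100 mm, then a cap 28 mm in diameter; 130 mm tall in all; about 0.3 kg, heaviest at the bottom. Starts upright on the ledge. Origin at the centre of its underside, z up
- bottle2: tall sauce bottle, may be absent: straight round body 48 mm in diameter up to 100 mm, then a cap 28 mm in diameter; 130 mm tall in all; about 0.3 kg, heaviest at the bottom. Starts upright on the ledge. Origin at the centre of its underside, z up
- tin0: squat spice-rub tin, may be absent: squat plain cylinder 56 mm in diameter, 66 mm tall, about 0.25 kg, heaviest at the bottom. Starts upright on the ledge. Origin at the centre of its underside, z up
- tin1: squat spice-rub tin, may be absent: squat plain cylinder 56 mm in diameter, 66 mm tall, about 0.25 kg, heaviest at the bottom. Starts upright on the ledge. Origin at the centre of its underside, z up
- tin2: squat spice-rub tin, may be absent: squat plain cylinder 56 mm in diameter, 66 mm tall, about 0.25 kg, heaviest at the bottom. Starts upright on the ledge. Origin at the centre of its underside, z up
- molcajete: bystander: heavy dark stone mortar on three legs, 150 mm across, rim 105 mm high with its pestle standing to 140 mm; origin at the centre of its underside
- bowl: bystander: aluminium basting bowl, 120 mm across, 55 mm high; origin at the centre of its underside
- tub: bystander: blue plastic lidded tub, 118 x 158 x 72 mm high; origin at the centre of its underside

How it is judged:
On the way, in this order (a step that is already met when the one before it is completed fails the run):
1. the trivet and the tongs both lie flat on the tile, let go (x of trivet in the frame of tile between -0.07 and 0.07 m and y of trivet in the frame of tile between -0.085 and 0.085 m and z of each of trivet, tongs in the frame of tile below 0.018 m and angle between each of trivet, tongs's own z axis and vertical below 0.1 rad and linear speed of each of trivet, tongs below 0.03 m/s and contact force between each of trivet, tongs and the fingers below 0.5 N and x of tongs in the frame of tile between -0.07 and 0.07 m and y of tongs in the frame of tile between -0.085 and 0.085 m), for 0.2 s.
2. every bottle stands in a back-row cell and every tin in a front-row cell ((horizontal distance between bottle0 and back0 below 0.024 m or horizontal distance between bottle0 and back1 below 0.024 m or horizontal distance between bottle0 and back2 below 0.024 m) and z of each of bottle0, bottle1, bottle2, tin0, tin1, tin2 in the frame of crate below 0.012 m and angle between each of bottle0, bottle1, bottle2, tin0, tin1, tin2's own z axis and vertical below 0.12 rad and linear speed of each of bottle0, bottle1, bottle2, tin0, tin1, tin2 below 0.03 m/s and contact force between each of bottle0, bottle1, bottle2, tin0, tin1, tin2 and the fingers below 0.5 N and (horizontal distance between bottle1 and back0 below 0.024 m or horizontal distance between bottle1 and back1 below 0.024 m or horizontal distance between bottle1 and back2 below 0.024 m) and (horizontal distance between bottle2 and back0 below 0.024 m or horizontal distance between bottle2 and back1 below 0.024 m or horizontal distance between bottle2 and back2 below 0.024 m) and (horizontal distance between tin0 and front0 below 0.024 m or horizontal distance between tin0 and front1 below 0.024 m or horizontal distance between tin0 and front2 below 0.024 m) and (horizontal distance between tin1 and front0 below 0.024 m or horizontal distance between tin1 and front1 below 0.024 m or horizontal distance between tin1 and front2 below 0.024 m) and (horizontal distance between tin2 and front0 below 0.024 m or horizontal distance between tin2 and front1 below 0.024 m or horizontal distance between tin2 and front2 below 0.024 m)), for 0.2 s.
At the end, for the whole second after the job is handed in: Trivet and tongs flat on the tile, not stacked (origins within 70 mm of its centre along x, 85 mm along y, 6 mm of its top); each bottle present on the floor of a back-row cell, each tin of a front-row cell, upright within 0.12 rad, within 24 mm of the cell centre; all at rest and let go (all of step 1 and all of step 2); the robot touches nothing.
It fails at once if the mortar is shifted by more than 25 mm (distance of molcajete from where it was at the start of the episode above 0.025 m).
It fails at once if the basting bowl is shifted by more than 25 mm (distance of bowl from where it was at the start of the episode above 0.025 m).
It fails at once if the blue tub is shifted by more than 25 mm (distance of tub from where it was at the start of the episode above 0.025 m).
Of bottle0, bottle1, bottle2, tin0, tin1, tin2 only 4 to 6 are there at a start; the rules pass over those that are not, and their reading is None.
At some moment in a run one of tin0, tin1, tin2 may be knocked a few centimetres aside while the robot is not near it.
It also fails if it takes over 210 s, if anything falls off the work surface, if the arm or the gripper's body presses on something with over 40 N, if the wrist force passes 120 N, or if a joint passes its speed limit or range.

## Working session

There is one attempt and no reset: what is moved stays moved. The work goes in short steps, Python scripts to look and compute and a tool call to move; the robot and the scene stay as the last step left them, time stands still between calls to the robot, and variables do not carry over. Pictures are saved under pics/ and viewed, at most 14 in all, crops included, and the job is handed in when it is done.

Besides the shell and the picture viewer there is one more tool, called after ">>>" as a command line: name --argument value ..., lists and objects as JSON in quotes. jog_arm: Moves the arm, as the interface text tells. Its arguments: {"type":"object","properties":{"plan":{"type":"string"}},"required":["plan"]}

```bash
ls; mkdir -p pics; cat > h.py <<'E'
import numpy as np, cv2
from bench import readout, snapshot, camera_model, order, robot
def shot(n,f=None):
    c=camera_model(n); p,d=snapshot(n)
    if f: cv2.imwrite('pics/'+f,cv2.cvtColor(p,cv2.COLOR_RGB2BGR))
    return p,d,c
def cloud(d,c):
    v,u=np.mgrid[0:480,0:640]
    P=np.linalg.inv(c['K'])@np.stack([u.ravel()*d.ravel(),v.ravel()*d.ravel(),d.ravel()])
    return ((P.T-c['t'])@c['R']).reshape(480,640,3)
E
python3 - <<'E'
from h import *
for n in('top','scene'):
    p,d,c=shot(n,n+'0.png'); np.savez(n+'0.npz',p=p,d=d,**c)
    print(n,-c['R'].T@c['t'],c['R'][2])
s=readout.state();print(s)
E
```

```text
pics
top [0.48393737 0.0015484  1.18259883] [ 0.06838129  0.00651556 -0.99763798]
scene [ 1.23505456 -0.82293978  1.21006902] [-0.41518181  0.52706159 -0.74150532]
{'clock': 0.1, 'joint_positions': array([-1.39830980e+00,  1.81461701e-01,  1.60785622e+00, -1.03900708e-05,
        1.35381733e+00, -2.06304316e-01]), 'qvel': array([-7.60107016e-04, -6.31575122e-04, -2.67499609e-03,  1.04239449e-05,
       -8.71601184e-05,  1.17444404e-04]), 'tau': array([-6.69572455e-04, -4.34829962e+01, -3.42698908e+01,  7.02621276e-02,
        3.41601775e-02, -3.33858270e-05]), 'tool_pos': array([ 0.21256293, -0.53376764,  0.2379281 ]), 'ee_rot': array([-3.14008068e+00, -3.06064803e-04,  3.78792860e-01]), 'force': array([-1.41141616, -0.35640409,  0.42316228]), 'ft_torque': array([ 0.0184633 ,  0.00700731, -0.0204872 ]), 'grip_force': 0.0, 'gripper_width': 1.0010744406606944}
```

View pics/top0.png

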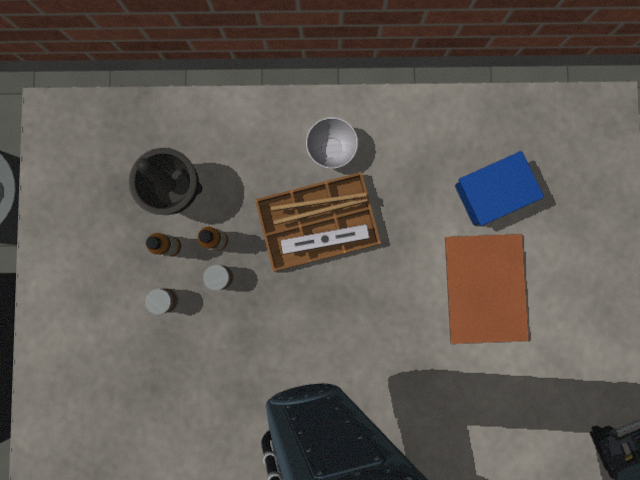

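View pics/scene0.png

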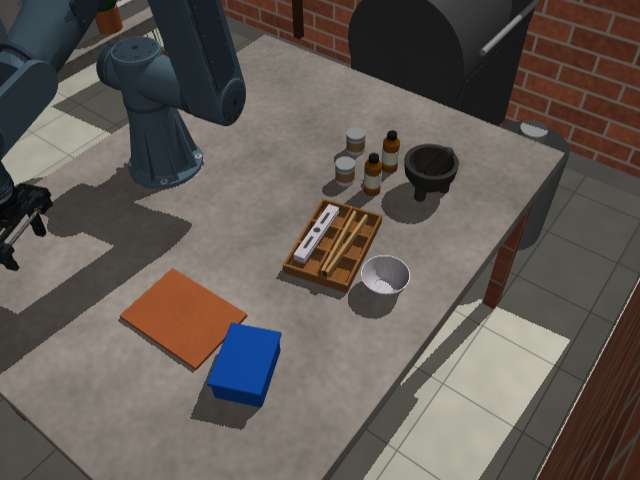

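The top view shows two bottles (caps at 158,243 and 210,237), two tins (217,277 and 159,301), the crate (318,221) with the trivet at (325,239) and tongs at (320,208), and the tile (487,288). The scene view shows the same four containers. Next I'll measure positions from both views.

```bash
cat > m.py <<'E'
from h import *
def comp(mask,W,zlo,zhi,name,minpx=40,box=None):
    X=W.reshape(480,640,3); m=mask&(X[...,2]>zlo)&(X[...,2]<zhi)
    if box: m&=(X[...,0]>box[0])&(X[...,0]<box[1])&(X[...,1]>box[2])&(X[...,1]<box[3])
    n,l,s,_=cv2.connectedComponentsWithStats(m.astype(np.uint8))
    for i in range(1,n):
        if s[i,4]<minpx: continue
        P=X[l==i]; r=cv2.minAreaRect(P[:,:2].astype(np.float32)*1000)
        print(name,'n',s[i,4],'med',np.round(np.median(P,0),4),'rect',np.round(r[0],1),np.round(r[1],1),round(r[2],1))
E
python3 - <<'E'
from m import *
for n in('top','scene'):
    f=np.load(n+'0.npz');W=cloud(f['d'],f);hsv=cv2.cvtColor(f['p'],cv2.COLOR_RGB2HSV);H,S,V=hsv[...,0],hsv[...,1],hsv[...,2]
    print(n, 'table z',np.round(np.median(W[(abs(W[...,0]-.45)<.03)&(abs(W[...,1]+.02)<.03)],0),4))
    b=(.3,.9,-.5,.6)
    comp((H<12)&(S>150),W,.004,.02,'tile',300,b)
    comp((H<25)&(S>100),W,.024,.04,'crate',300,b)
    comp((S<60)&(V>140),W,.045,.07,'trivet',80,(.45,.75,-.1,.2))
    comp(S>60,W,.045,.06,'tongs',40,(.45,.75,-.1,.25))
    comp(S<300,W,.122,.14,'bottlecap',20,(.3,.9,.15,.45))
    comp(S<300,W,.06,.071,'tin',60,(.3,.75,.15,.6))
    comp(S<300,W,.02,.3,'any',60,b)
E
```

```text
top table z [ 0.4511 -0.0191 -0.0005]
tile n 7291 med [ 0.4507 -0.3649  0.0117] rect [ 451.4 -365.4] [246.2 179.4] 1.4
crate n 1508 med [0.611  0.0272 0.0315] rect [609.6  28.9] [174.3 257.7] 14.0
trivet n 943 med [0.5667 0.015  0.0534] rect [567.1  12.3] [ 30.8 198. ] 10.0
tongs n 761 med [0.6453 0.0192 0.0514] rect [645.3  24.7] [ 40.1 220.1] 12.8
bottlecap n 195 med [0.7163 0.3905 0.1335] rect [719.1 394.4] [36.8 32.5] 37.1
bottlecap n 140 med [0.5693 0.2655 0.1291] rect [568.9 266.1] [26.6 26.6] 63.0
bottlecap n 143 med [0.5555 0.3777 0.129 ] rect [555.5 377.9] [25.6 27.6] 0.9
tin n 118 med [0.7434 0.3627 0.0649] rect [738.4 356. ] [81.2 21.4] 74.4
tin n 154 med [0.6708 0.4149 0.065 ] rect [668.6 401.2] [93.7 28.7] 38.7
tin n 515 med [0.482  0.2571 0.0655] rect [481.5 256.9] [56.8 55.8] 51.4
tin n 526 med [0.4294 0.3862 0.0653] rect [428.6 386.7] [55.7 57.7] 1.0
any n 1087 med [ 0.8099 -0.0056  0.0383] rect [787.7  -6.1] [118.7 117.5] 0.7
any n 3710 med [0.6961 0.3728 0.0902] rect [693.9 366.1] [148.4 147.9] 89.9
any n 3855 med [ 0.6744 -0.3809  0.0714] rect [ 676.9 -386.1] [117.
[... 1018 characters left out ...]
4 387.9] [56.2 63.6] 62.5
tin n 222 med [0.4832 0.2556 0.067 ] rect [481.4 258.8] [55.6 65. ] 53.6
tin n 99 med [0.6493 0.3971 0.0665] rect [651.6 397.3] [76.2 23.2] 62.5
any n 403 med [0.4361 0.3755 0.0624] rect [429.2 386.6] [59.1 64.6] 65.4
any n 1147 med [0.5715 0.279  0.0833] rect [565.1 319.4] [ 50.  166.6] 7.9
any n 2178 med [0.702  0.3707 0.0915] rect [693.5 365.8] [146.7 149.3] 77.5
any n 454 med [0.4888 0.2467 0.0622] rect [481.4 258.5] [56.1 65. ] 52.8
any n 3453 med [0.6069 0.0103 0.0364] rect [608.6  31.7] [179.1 268.4] 14.1
any n 1024 med [0.7755 0.0246 0.041 ] rect [788.5  -3.8] [118.  119.4] 60.8
any n 4159 med [ 0.6857 -0.3959  0.0717] rect [ 676.4 -383.7] [120.8 162.2] 23.7
```

```bash
cat > g.py <<'E'
import sys
from h import *
# usage: g.py x y z yaw  -> total shift (mm) along current tool axes & turn
from scipy.spatial.transform import Rotation as Ro
s=readout.state();p=s['tool_pos'];R=Ro.from_euler('xyz',s['ee_rot'])
print('t',round(s['clock'],2),'pos',np.round(p,4),'rpy',np.round(s['ee_rot'],4),'F',np.round(s['force'],1),'w',round(s['gripper_width']*88,1),'gf',round(s['grip_force'],1),'q',np.round(s['joint_positions'],2))
a=list(map(float,sys.argv[1:]))
for i in range(0,len(a),4):
    x,y,z,w=a[i:i+4];T=Ro.from_euler('xyz',[np.pi,0,w])
    print('shift mm',np.round(R.inv().apply(np.array([x,y,z])-p)*1000,1),'turn',np.round((R.inv()*T).as_rotvec(),4)); p=np.array([x,y,z]);R=T
E
```

>>> jog_arm --plan "70 15 -10 0 0 0 0; 70 29 -20 0 0 0 0; 70 30 -21 0 0 0 0; 70 30 -21 0 0 0 0; 70 30 -21 0 0 0 0; 70 30 -21 0 0 0 0; 70 30 -21 0 0 0 0; 70 30 -21 0 0 0 0; 70 30 -21 0 0 0 0; 70 30 -21 0 0 0 0; 70 30 -21 0 0 0 0; 70 30 -21 0 0 0 0; 70 30 -21 0 0 0 0; 70 30 -21 0 0 0 0; 70 30 -21 0 0 0 0; 70 30 -21 0 0 0 0; 70 30 -21 0 0 0 0; 70 30 -21 0 0 0 0; 70 15 -11 0 0 0 0; 70 0 0 0 0 0 0"

```text
clock: 2.1
tool_pos: [0.5739, 0.0186, 0.2383]
ee_rot: [-3.141, 0.0, 0.383]
force: [0.3, -1.0, -0.3]
gripper_width: 0.796
grip_force: 0.0
```

>>> jog_arm --plan "70 0 0 0 0 0 -0.136; 70 0 0 0 0 0 -0.136; 70 0 0 0 0 0 -0.136; 70 0 0 0 0 0 -0.136; 70 0 0 0 0 0 -0.136; 70 0 0 0 0 0 -0.136; 70 0 0 0 0 0 -0.136; 70 0 0 0 0 0 -0.136; 70 0 0 0 0 0 -0.136; 70 0 0 0 0 0 -0.136; 70 0 0 0 0 0 0; 70 0 0 0 0 0 0"

```text
clock: 3.3
tool_pos: [0.5734, 0.0152, 0.2386]
ee_rot: [-3.141, -0.0, 1.735]
force: [0.5, 0.1, 0.2]
gripper_width: 0.795
grip_force: 0.0
```

```bash
python3 g.py .567 .0123 .16 1.745 .567 .0123 .036 1.745; python3 - <<'E'
from m import *
p,d,c=shot('wrist','w1.png');W=cloud(d,c);hsv=cv2.cvtColor(p,cv2.COLOR_RGB2HSV);S,V=hsv[...,1],hsv[...,2]
comp((S<60)&(V>140),W,.045,.07,'trivet',80,(.45,.75,-.1,.2))
comp(S>60,W,.045,.06,'tongs',40,(.45,.75,-.1,.25))
E
```

```text
t 3.3 pos [0.5734 0.0152 0.2386] rpy [-3.1412e+00 -1.0000e-04  1.7347e+00] F [0.5 0.1 0.2] w 70.0 gf 0.0 q [-0.18  0.18  1.61 -0.    1.35 -0.34]
shift mm [-1.8 -6.7 78.6] turn [-0.0004 -0.0001 -0.0103]
shift mm [  0.  -0. 124.] turn [0. 0. 0.]
trivet n 6593 med [0.5656 0.0265 0.0535] rect [567.1  12. ] [ 31.2 199. ] 10.3
trivet n 277 med [ 0.7368 -0.0045  0.0542] rect [739.7  -5.8] [19.9 87.4] 0.3
tongs n 5013 med [0.6434 0.038  0.0513] rect [647.3  24.7] [ 40.8 220.5] 13.6
```

>>> jog_arm --plan "60 -2 -7 20 0 0 -0.01; 60 0 0 30 0 0 0; 60 0 0 30 0 0 0; 60 0 0 30 0 0 0; 60 0 0 30 0 0 0; 60 0 0 30 0 0 0; 60 0 0 20 0 0 0; 60 0 0 12 0 0 0; 60 0 0 0 0 0 0; 0 0 0 0 0 0 0; 0 0 0 0 0 0 0; 0 0 0 0 0 0 0; 0 0 0 0 0 0 0; 0 0 0 0 0 0 0; 0 0 0 0 0 0 0; 0 0 0 0 0 0 0; 0 0 0 0 0 0 0"

```text
clock: 5.05
tool_pos: [0.5679, 0.0121, 0.0377]
ee_rot: [3.141, 0.001, 1.749]
force: [-2.2, -0.5, 6.9]
gripper_width: 0.361
grip_force: 30.0
```

```bash
python3 g.py .567 .0123 .16 1.745 .452 -.3204 .16 .024
```

```text
t 5.05 pos [0.5679 0.0121 0.0377] rpy [3.1407e+00 5.0000e-04 1.7489e+00] F [-2.2 -0.5  6.9] w 31.8 gf 30.0 q [-0.19  0.43  1.75 -0.    0.96 -0.37]
shift mm [   0.3   -0.8 -122.3] turn [0.0009 0.0005 0.0039]
shift mm [-307.7 -170.9   -0. ] turn [ 0.    -0.     1.721]
```

>>> jog_arm --plan "0 0 0 -15 0 0 0; 0 0 0 -25 0 0 0; 0 0 0 -30 0 0 0; 0 0 0 -30 0 0 0; 0 0 0 -20 0 0 0; 0 -12 -7 0 0 0 0; 0 -24 -14 0 0 0 0; 0 -31 -17 0 0 0 0; 0 -31 -17 0 0 0 0; 0 -31 -17 0 0 0 0; 0 -31 -17 0 0 0 0; 0 -31 -17 0 0 0 0; 0 -31 -17 0 0 0 0; 0 -31 -17 0 0 0 0; 0 -31 -17 0 0 0 0; 0 -24 -14 0 0 0 0; 0 0 0 0 0 0 0"

```text
clock: 6.75
tool_pos: [0.451, -0.3244, 0.1553]
ee_rot: [-3.14, -0.0, 1.745]
force: [0.4, 0.1, -2.7]
gripper_width: 0.359
grip_force: 30.0
```

>>> jog_arm --plan "0 0 0 0 0 0 0.06; 0 0 0 0 0 0 0.12; 0 0 0 0 0 0 0.12; 0 0 0 0 0 0 0.12; 0 0 0 0 0 0 0.12; 0 0 0 0 0 0 0.12; 0 0 0 0 0 0 0.12; 0 0 0 0 0 0 0.12; 0 0 0 0 0 0 0.12; 0 0 0 0 0 0 0.12; 0 0 0 0 0 0 0.12; 0 0 0 0 0 0 0.12; 0 0 0 0 0 0 0.12; 0 0 0 0 0 0 0.12; 0 0 0 0 0 0 0.12; 0 0 0 0 0 0 0; 0 0 0 0 0 0 0; 0 0 0 0 0 0 0"

```text
clock: 8.55
tool_pos: [0.4533, -0.3209, 0.1562]
ee_rot: [-3.141, 0.001, 0.011]
force: [-0.9, 0.5, -4.2]
gripper_width: 0.36
grip_force: 30.0
```

```bash
python3 g.py .450 -.320 .06 .024 .450 -.32 .017 .024; python3 - <<'E'
from m import *
p,d,c=shot('top','t1.png');W=cloud(d,c);hsv=cv2.cvtColor(p,cv2.COLOR_RGB2HSV);H,S,V=[hsv[...,i] for i in range(3)]
comp((H<12)&(S>150),W,.004,.02,'tile',300,(.3,.9,-.5,.6))
comp(S>60,W,.045,.06,'tongs',40,(.45,.75,-.1,.25))
comp(S<300,W,.06,.071,'tin',60,(.3,.6,.15,.6))
comp(S<300,W,.122,.14,'bottle',60,(.3,.6,.15,.6))
E
```

```text
t 8.55 pos [ 0.4533 -0.3209  0.1562] rpy [-3.1409e+00  7.0000e-04  1.1200e-02] F [-0.9  0.5 -4.2] w 31.6 gf 30.0 q [-0.83  0.23  1.73  0.    1.19  0.73]
shift mm [-3.3 -0.8 96.2] turn [-0.0007  0.0006 -0.0128]
shift mm [ 0. -0. 43.] turn [0. 0. 0.]
tile n 2250 med [ 0.5236 -0.3204  0.0116] rect [ 454.2 -364.8] [240.3 178.7] 1.6
tongs n 758 med [0.6454 0.0192 0.0512] rect [645.8  24.8] [ 39.7 220.6] 13.0
tin n 513 med [0.482  0.2571 0.0658] rect [481.  256.7] [55.8 56. ] 89.0
tin n 521 med [0.4278 0.3857 0.0657] rect [428.6 385.6] [55.7 57.3] 0.3
bottle n 138 med [0.5692 0.2664 0.1294] rect [569.  266.7] [26.3 26.7] 27.4
bottle n 141 med [0.5555 0.3777 0.129 ] rect [556.  378.4] [26. 27.] 8.9
```

View pics/t1.png

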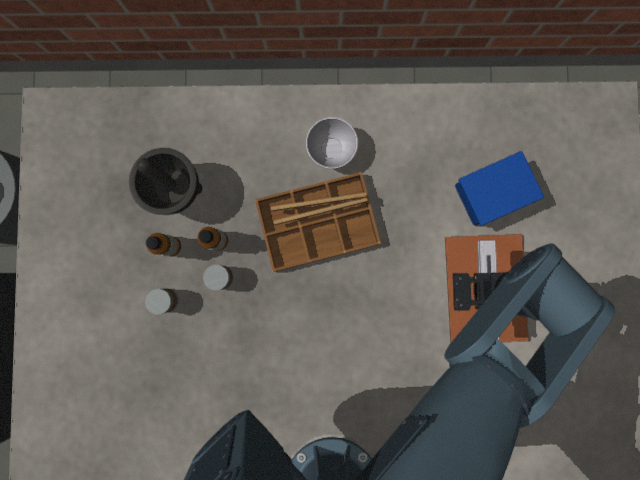

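The trivet is held over the tile. The area the arm had been hiding is empty, so there are only four containers. Now I'll lay it down.

>>> jog_arm --plan "0 -3 -1 20 0 0 -0.013; 0 0 0 30 0 0 0; 0 0 0 30 0 0 0; 0 0 0 25 0 0 0; 0 0 0 15 0 0 0; 0 0 0 10 0 0 0; 0 0 0 5 0 0 0; 0 0 0 2 0 0 0; 0 0 0 1 0 0 0; 0 0 0 0 0 0 0; 50 0 0 0 0 0 0; 50 0 0 0 0 0 0; 50 0 0 0 0 0 0; 50 0 0 0 0 0 0; 50 0 0 -5 0 0 0; 50 0 0 -20 0 0 0; 50 0 0 -30 0 0 0; 50 0 0 -40 0 0 0; 50 0 0 -40 0 0 0; 50 0 0 -10 0 0 0"

```text
clock: 10.6
tool_pos: [0.4527, -0.3223, 0.1692]
ee_rot: [3.135, -0.006, 0.022]
force: [-0.1, -0.0, -0.7]
gripper_width: 0.566
grip_force: 0.0
```

```bash
python3 g.py .6455 .0247 .16 0.024 .6455 .0247 .16 1.80
```

```text
t 10.6 pos [ 0.4527 -0.3223  0.1692] rpy [ 3.1352 -0.0056  0.0219] F [-0.1 -0.  -0.7] w 49.8 gf 0.0 q [-0.83  0.21  1.73  0.    1.2   0.72]
shift mm [ 200.3 -342.7    8.1] turn [ 0.0064 -0.0056 -0.0021]
shift mm [0. 0. 0.] turn [ 0.     0.    -1.776]
```

>>> jog_arm --plan "60 9 -15 0 0 0 0; 60 16 -28 0 0 0 0; 60 17.5 -30 0 0 0 0; 60 17.5 -30 0 0 0 0; 60 17.5 -30 0 0 0 0; 60 17.5 -30 0 0 0 0; 60 17.5 -30 0 0 0 0; 60 17.5 -30 0 0 0 0; 60 17.5 -30 0 0 0 0; 60 17.5 -30 0 0 0 0; 60 17.5 -30 0 0 0 0; 60 17.5 -30 0 0 0 0; 60 17 -30 0 0 0 0; 60 0 0 0 0 0 0"

```text
clock: 12.0
tool_pos: [0.6602, 0.0612, 0.1629]
ee_rot: [-3.14, 0.0, 0.026]
force: [-0.1, -0.2, -1.0]
gripper_width: 0.677
grip_force: 0.0
```

>>> jog_arm --plan "60 0 0 0 0 0 -0.07; 60 0 0 0 0 0 -0.12; 60 0 0 0 0 0 -0.122; 60 0 0 0 0 0 -0.122; 60 0 0 0 0 0 -0.122; 60 0 0 0 0 0 -0.122; 60 0 0 0 0 0 -0.122; 60 0 0 0 0 0 -0.122; 60 0 0 0 0 0 -0.122; 60 0 0 0 0 0 -0.122; 60 0 0 0 0 0 -0.122; 60 0 0 0 0 0 -0.122; 60 0 0 0 0 0 -0.122; 60 0 0 0 0 0 -0.122; 60 0 0 0 0 0 -0.122; 60 0 0 0 0 0 0; 60 0 0 0 0 0 0"

```text
clock: 13.7
tool_pos: [0.659, 0.0568, 0.1632]
ee_rot: [-3.141, -0.0, 1.794]
force: [-0.4, 0.0, 0.2]
gripper_width: 0.681
grip_force: 0.0
```

```bash
python3 g.py .6455 .0247 .16 1.80; python3 - <<'E'
from m import *
p,d,c=shot('wrist','w2.png');W=cloud(d,c);hsv=cv2.cvtColor(p,cv2.COLOR_RGB2HSV);S,V=hsv[...,1],hsv[...,2]
comp(S>60,W,.043,.06,'tongs',40,(.45,.75,-.1,.25))
m=(S>60)&(W[...,2]>.043)&(W[...,2]<.06)&(W[...,0]>.5)&(W[...,0]<.75)
P=W[m][:,:2]-[.6455,.0247]; a=np.deg2rad(103.2)
u=P@[np.cos(a),np.sin(a)];v=P@[np.sin(a),-np.cos(a)]
for k in np.arange(-.11,.115,.02):
    q=v[abs(u-k)<.004]
    if len(q): print(round(k,3),np.round([q.min(),q.max()],4))
E
```

```text
t 13.7 pos [0.659  0.0568 0.1632] rpy [-3.1407e+00 -1.0000e-04  1.7940e+00] F [-0.4  0.   0.2] w 59.9 gf 0.0 q [-0.09  0.44  1.44 -0.    1.27 -0.32]
shift mm [-28.3 -20.3   3.3] turn [-0.0009 -0.0001 -0.006 ]
tongs n 3101 med [0.6245 0.0539 0.0514] rect [627.2  40.8] [  8.4 179.3] 13.8
tongs n 2742 med [0.6488 0.0593 0.0515] rect [650.5  47.4] [  8.  175.6] 8.1
tongs n 203 med [ 0.6631 -0.0806  0.0516] rect [662.9 -80.3] [18.5  9.3] 10.3
-0.11 [-0.0165  0.0021]
-0.07 [-0.0093  0.0052]
-0.05 [-0.0172  0.0078]
-0.03 [-0.0178  0.0097]
-0.01 [-0.0178  0.0115]
0.01 [-0.018   0.0132]
0.03 [-0.0182  0.0149]
0.05 [-0.0184  0.0165]
0.07 [-0.0187  0.0187]
0.09 [-0.0189  0.0202]
0.11 [-0.019   0.0216]
```

View pics/w2.png

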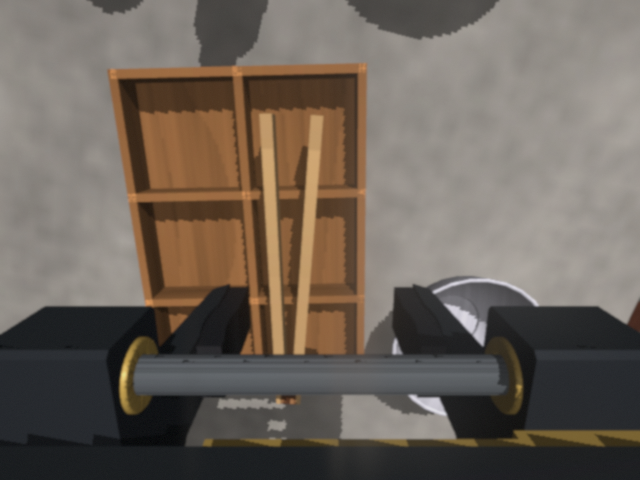

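The tongs lie along the back row with the open end toward +y (wrist view 265–320,115). Their centre is about (0.643, 0.024) with the axis at about 101°.

```bash
python3 g.py .6428 .0241 .1 1.765
```

```text
t 13.75 pos [0.6592 0.057  0.1634] rpy [-3.1410e+00 -1.0000e-04  1.7945e+00] F [-0.8 -1.2  0.1] w 60.3 gf 0.0 q [-0.09  0.44  1.44 -0.    1.27 -0.32]
shift mm [-28.4 -23.2  63.4] turn [-0.0006 -0.0001  0.0295]
```

>>> jog_arm --plan "60 -14 -11.5 0 0 0 0.03; 60 -14 -11.5 0 0 0 0; 60 0 0 20 0 0 0; 60 0 0 30 0 0 0; 60 0 0 30 0 0 0; 60 0 0 25 0 0 0; 60 0 0 14 0 0 0; 60 0 0 7 0 0 0; 60 0 0 0 0 0 0; 0 0 0 0 0 0 0; 0 0 0 0 0 0 0; 0 0 0 0 0 0 0; 0 0 0 0 0 0 0; 0 0 0 0 0 0 0; 0 0 0 0 0 0 0; 0 0 0 0 0 0 0"

```text
clock: 15.35
tool_pos: [0.6434, 0.0252, 0.0385]
ee_rot: [3.141, 0.0, 1.768]
force: [-1.6, 0.1, 5.4]
gripper_width: 0.34
grip_force: 29.9
```

```bash
python3 g.py .6428 .0241 .15 1.765 .452 -.410 .15 1.765
```

```text
t 15.35 pos [0.6434 0.0252 0.0385] rpy [3.1407e+00 3.0000e-04 1.7679e+00] F [-1.6  0.1  5.4] w 29.9 gf 29.9 q [-0.14  0.56  1.54  0.    1.04 -0.34]
shift mm [  -1.    -0.7 -111.5] turn [0.0009 0.0003 0.0029]
shift mm [-389.1 -271.    -0. ] turn [0. 0. 0.]
```

>>> jog_arm --plan "0 0 0 -15 0 0 0; 0 0 0 -25 0 0 0; 0 0 0 -30 0 0 0; 0 0 0 -30 0 0 0; 0 0 0 -15 0 0 0; 0 -13 -9 0 0 0 0; 0 -24 -17 0 0 0 0; 0 -29 -20 0 0 0 0; 0 -29 -20 0 0 0 0; 0 -29 -20 0 0 0 0; 0 -29 -20 0 0 0 0; 0 -29 -20 0 0 0 0; 0 -29 -20 0 0 0 0; 0 -29 -20 0 0 0 0; 0 -29 -20 0 0 0 0; 0 -29 -20 0 0 0 0; 0 -29 -20 0 0 0 0; 0 -29 -20 0 0 0 0; 0 -23 -18 0 0 0 0; 0 -11 -8 0 0 0 0"

```text
clock: 17.35
tool_pos: [0.4496, -0.4123, 0.1507]
ee_rot: [-3.14, -0.002, 1.765]
force: [-0.0, -0.1, -0.7]
gripper_width: 0.343
grip_force: 30.0
```

>>> jog_arm --plan "0 0 0 0 0 0 0.06; 0 0 0 0 0 0 0.12; 0 0 0 0 0 0 0.12; 0 0 0 0 0 0 0.12; 0 0 0 0 0 0 0.12; 0 0 0 0 0 0 0.12; 0 0 0 0 0 0 0.12; 0 0 0 0 0 0 0.12; 0 0 0 0 0 0 0.12; 0 0 0 0 0 0 0.12; 0 0 0 0 0 0 0.12; 0 0 0 0 0 0 0.12; 0 0 0 0 0 0 0.12; 0 0 0 0 0 0 0.12; 0 0 0 0 0 0 0.12; 0 0 0 0 0 0 0; 0 0 0 0 0 0 0; 0 0 0 0 0 0 0"

```text
clock: 19.15
tool_pos: [0.4523, -0.4101, 0.1522]
ee_rot: [-3.141, 0.001, 0.03]
force: [-0.5, -0.4, -1.5]
gripper_width: 0.34
grip_force: 30.0
```

```bash
python3 g.py .452 -.410 .019 .024; python3 - <<'E'
from m import *
for n in('top','scene','wrist'):
    p,d,c=shot(n,n+'2.png');W=cloud(d,c);hsv=cv2.cvtColor(p,cv2.COLOR_RGB2HSV);H,S,V=[hsv[...,i] for i in range(3)]
    comp((S<90)&(V>120),W,.025,.045,'trivet '+n,60,(.3,.6,-.5,-.2))
    comp((S>60),W,.1,.16,'tongs '+n,60,(.3,.6,-.55,-.2))
E
```

```text
t 19.15 pos [ 0.4523 -0.4101  0.1522] rpy [-3.1408e+00  5.0000e-04  3.0300e-02] F [-0.5 -0.4 -1.5] w 29.9 gf 30.0 q [-0.93  0.35  1.59  0.    1.21  0.61]
shift mm [ -0.2   0.  133.2] turn [-0.0008  0.0005  0.0063]
trivet top n 1071 med [ 0.4477 -0.3176  0.0336] rect [ 450.5 -320.1] [197.5  33.2] 1.2
tongs top n 101 med [ 0.5204 -0.4188  0.1522] rect [ 522.6 -418.9] [ 3.1 74.6] 88.1
tongs top n 96 med [ 0.5205 -0.3896  0.1529] rect [ 521.8 -389.5] [73.   2.6] 4.2
trivet scene n 694 med [ 0.4659 -0.3172  0.0346] rect [ 452.8 -319.2] [199.2  34.5] 1.3
tongs scene n 140 med [ 0.5034 -0.3967  0.1538] rect [ 497.9 -397.1] [130.6   9.3] 6.1
tongs scene n 107 med [ 0.5154 -0.4242  0.1534] rect [ 509.2 -424.6] [104.    9.9] 3.5
trivet wrist n 8645 med [ 0.484  -0.3207  0.0333] rect [ 464.1 -320.7] [174.1  32.2] 1.2
tongs wrist n 894 med [ 0.5065 -0.3994  0.1532] rect [ 494.1 -400.3] [134.    0.3] 4.1
tongs wrist n 976 med [ 0.5064 -0.4189  0.1533] rect [ 494.5 -418.6] [  0.3 133.8] 88.4
tongs wrist n 198 med [ 0.4611 -0.3887  0.1562] rect [ 461.3 -387.6] [11.8  2.5] 80.5
tongs wrist n 173 med [ 0.462  -0.4313  0.1562] rect [ 462.3 -431.6] [2.6 9.1] 21.0
tongs wrist n 70 med [ 0.3972 -0.4073  0.1547] rect [ 397.1 -407.3] [31.7  0.2] 4.1
```

View pics/scene2.png

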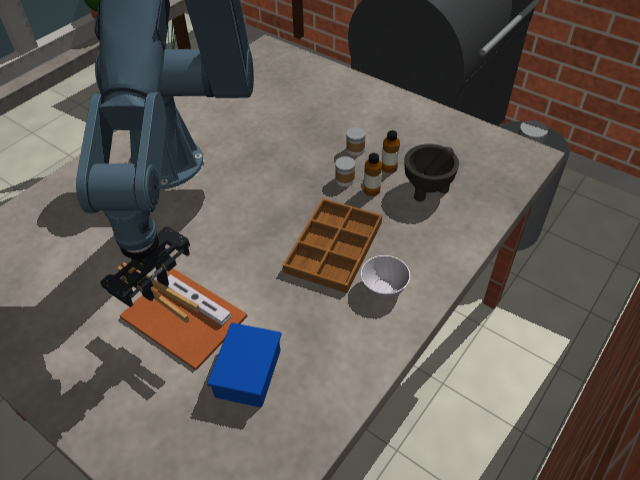

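The scene view shows the trivet flat on the tile (205,298), the crate empty and the tongs held over the tile (175,300). Laying the tongs down.

>>> jog_arm --plan "0 0 0 20 0 0 0; 0 0 0 30 0 0 0; 0 0 0 30 0 0 0; 0 0 0 25 0 0 0; 0 0 0 13 0 0 0; 0 0 0 8 0 0 0; 0 0 0 5 0 0 0; 0 0 0 2 0 0 0; 0 0 0 1 0 0 0; 0 0 0 0 0 0 0; 45 0 0 0 0 0 0; 45 0 0 0 0 0 0; 45 0 0 0 0 0 0; 45 0 0 0 0 0 0; 45 0 0 -5 0 0 0; 45 0 0 -20 0 0 0; 45 0 0 -35 0 0 0; 45 0 0 -45 0 0 0; 45 0 0 -45 0 0 0; 45 0 0 -30 0 0 0"

```text
clock: 21.3
tool_pos: [0.4533, -0.4114, 0.203]
ee_rot: [3.138, -0.003, 0.028]
force: [0.8, 0.1, -0.6]
gripper_width: 0.512
grip_force: 0.0
```

```bash
python3 g.py .4815 .257 .2 .024 .4815 .257 .2 1.815; python3 - <<'E'
from m import *
for n in('top','scene'):
    p,d,c=shot(n,n+'3.png');W=cloud(d,c);hsv=cv2.cvtColor(p,cv2.COLOR_RGB2HSV);H,S,V=[hsv[...,i] for i in range(3)]
    comp((S<90)&(V>120),W,.025,.045,'trivet '+n,60,(.3,.6,-.5,-.2))
    comp((S>60),W,.02,.05,'tongs '+n,60,(.3,.58,-.55,-.2))
    comp(S<300,W,.06,.071,'tin '+n,60,(.3,.6,.15,.6))
E
```

```text
t 21.3 pos [ 0.4533 -0.4114  0.203 ] rpy [ 3.138e+00 -2.600e-03  2.800e-02] F [ 0.8  0.1 -0.6] w 45.0 gf 0.0 q [-0.93  0.29  1.55  0.    1.3   0.61]
shift mm [  46.9 -667.3    0.7] turn [ 0.0036 -0.0026  0.004 ]
shift mm [0. 0. 0.] turn [ 0.     0.    -1.791]
trivet top n 1054 med [ 0.4476 -0.3177  0.0336] rect [ 450.7 -320. ] [197.3  33.3] 1.3
tongs top n 625 med [ 0.4217 -0.4003  0.031 ] rect [ 451.5 -406.4] [219.5  25.7] 4.1
tongs top n 182 med [ 0.5216 -0.4217  0.031 ] rect [ 523.  -423.6] [10.6 74.5] 88.2
tin top n 512 med [0.482  0.2571 0.0655] rect [481.7 257.4] [56.2 56. ] 72.9
tin top n 525 med [0.4277 0.386  0.0655] rect [428.5 385.8] [55.6 55.9] 63.9
trivet scene n 769 med [ 0.4586 -0.3193  0.0345] rect [ 450.3 -319.1] [205.4  34.5] 1.3
tongs scene n 849 med [ 0.458  -0.4108  0.0313] rect [ 452.  -413.4] [223.2  43.5] 3.8
tin scene n 195 med [0.43   0.3856 0.0667] rect [427.9 388.7] [57.1 63.6] 10.5
tin scene n 201 med [0.4823 0.2572 0.0674] rect [481.2 259.8] [57.2 60.4] 12.5
```

Both lie flat, side by side. Next is the near tin, closing along y to stay clear of the bottle.

>>> jog_arm --plan "88 2 -18 0 0 0 0; 88 2 -31 0 0 0 0; 88 2.5 -35 0 0 0 0; 88 2.5 -35 0 0 0 0; 88 2.5 -35 0 0 0 0; 88 2.5 -35 0 0 0 0; 88 2.5 -35 0 0 0 0; 88 2.5 -35 0 0 0 0; 88 2.5 -35 0 0 0 0; 88 2.5 -35 0 0 0 0; 88 2.5 -35 0 0 0 0; 88 2.5 -35 0 0 0 0; 88 2.5 -35 0 0 0 0; 88 2.5 -35 0 0 0 0; 88 2.5 -35 0 0 0 0; 88 2.5 -35 0 0 0 0; 88 2.5 -35 0 0 0 0; 88 2.5 -35 0 0 0 0; 88 2.5 -34 0 0 0 0; 88 2 -20 0 0 0 0"

```text
clock: 23.4
tool_pos: [0.4798, 0.2561, 0.1964]
ee_rot: [3.141, 0.004, 0.03]
force: [0.9, -0.7, -0.4]
gripper_width: 0.997
grip_force: 0.0
```

```bash
python3 - <<'E'
from m import *
p,d,c=shot('wrist','w4.png');W=cloud(d,c)
comp(p[...,0]<300,W,.058,.072,'tin wrist',100,(.3,.6,.15,.6))
p,d,c=shot('top','t4.png');W=cloud(d,c)
comp(p[...,0]<300,W,.058,.072,'tin top',60,(.3,.6,.15,.6))
E
python3 g.py .4815 .257 .12 .03 .4815 .257 .037 .03
```

```text
tin wrist n 468 med [0.5564 0.3568 0.0653] rect [556.6 363.6] [19.4 47.6] 89.6
tin wrist n 4520 med [0.483  0.2569 0.0656] rect [481.8 256.6] [57.2 56. ] 0.4
tin wrist n 3408 med [0.435  0.3887 0.0655] rect [433.9 389.6] [44.5 58. ] 36.4
tin top n 183 med [0.4778 0.2706 0.0657] rect [477.8 271.1] [28.8 31.4] 89.6
tin top n 111 med [0.4097 0.3837 0.0659] rect [408.3 385.8] [16.7 39. ] 14.9
t 23.5 pos [0.48   0.2559 0.1964] rpy [3.1413 0.0041 0.0314] F [-0.4  0.3  0.6] w 88.0 gf 0.0 q [0.27 0.16 1.72 0.   1.26 1.81]
shift mm [ 1.8 -1.1 76.4] turn [0.0003 0.0041 0.0014]
shift mm [ 0. -0. 83.] turn [0. 0. 0.]
```

>>> jog_arm --plan "88 2 -1 20 0 0.004 0; 88 0 0 30 0 0 0; 88 0 0 30 0 0 0; 88 0 0 30 0 0 0; 88 0 0 25 0 0 0; 88 0 0 15 0 0 0; 88 0 0 9 0 0 0; 88 0 0 0 0 0 0; 0 0 0 0 0 0 0; 0 0 0 0 0 0 0; 0 0 0 0 0 0 0; 0 0 0 0 0 0 0; 0 0 0 0 0 0 0; 0 0 0 0 0 0 0; 0 0 0 -15 0 0 0; 0 0 0 -25 0 0 0; 0 0 0 -30 0 0 0; 0 0 0 -30 0 0 0; 0 0 0 -10 0 0 0; 0 0 0 0 0 0 0"

```text
clock: 25.5
tool_pos: [0.4855, 0.2548, 0.1513]
ee_rot: [-3.141, -0.007, 0.028]
force: [0.3, 0.0, -3.4]
gripper_width: 0.626
grip_force: 30.0
```

```bash
python3 g.py .5893 -.0622 .147 .03 .5893 -.0622 .147 .244
```

```text
t 25.5 pos [0.4855 0.2548 0.1513] rpy [-3.141  -0.0072  0.0279] F [ 0.3  0.  -3.4] w 55.1 gf 30.0 q [ 0.27  0.21  1.76 -0.    1.16  1.81]
shift mm [ 94.9 319.8   4.8] turn [-0.0005 -0.0072 -0.0021]
shift mm [0. 0. 0.] turn [ 0.     0.    -0.214]
```

>>> jog_arm --plan "0 4 13 0 0 0 0; 0 7.5 24 0 0 0 0; 0 8.5 29 0 0 0 0; 0 8.5 29 0 0 0 0; 0 8.5 29 0 0 0 0; 0 8.5 29 0 0 0 0; 0 8.5 29 0 0 0 0; 0 8.5 29 0 0 0 0; 0 8.5 29 0 0 0 0; 0 8.5 29 0 0 0 0; 0 8.5 29 0 0 0 0; 0 7.5 22 0 0 0 0; 0 0 0 0 0 0 -0.11; 0 0 0 0 0 0 -0.1; 0 0 0 0 0 0 0; 0 0 0 0 0 0 0"

```text
clock: 27.1
tool_pos: [0.5879, -0.0629, 0.1484]
ee_rot: [-3.141, -0.001, 0.235]
force: [-0.7, 0.5, -3.0]
gripper_width: 0.629
grip_force: 30.0
```

```bash
python3 g.py .5893 -.0622 .08 .244 .5893 -.0622 .044 .244; python3 - <<'E'
from m import *
p,d,c=shot('wrist','w5.png');W=cloud(d,c);hsv=cv2.cvtColor(p,cv2.COLOR_RGB2HSV)
comp((hsv[...,1]>100)&(hsv[...,0]<25),W,.025,.036,'crate',100,(.4,.8,-.2,.25))
p,d,c=shot('scene','s5.png');W=cloud(d,c)
comp(p[...,0]<300,W,.058,.072,'tin scene',60,(.3,.6,.15,.6))
comp(p[...,0]<300,W,.122,.14,'bot scene',60,(.3,.6,.15,.6))
E
```

```text
t 27.1 pos [ 0.5879 -0.0629  0.1484] rpy [-3.141e+00 -1.200e-03  2.347e-01] F [-0.7  0.5 -3. ] w 55.4 gf 30.0 q [-0.31  0.31  1.64  0.    1.19  1.03]
shift mm [ 1.5 -0.3 68.4] turn [-0.0006 -0.0012 -0.0093]
shift mm [ 0. -0. 36.] turn [0. 0. 0.]
crate n 20762 med [0.6227 0.0508 0.0311] rect [609.8  29.4] [174.2 259.4] 14.1
tin scene n 211 med [0.4297 0.3861 0.067 ] rect [429.4 388.2] [55.3 64.5] 23.5
tin scene n 64 med [0.5677 0.3629 0.0656] rect [563.1 365.2] [47.4 25.5] 24.2
tin scene n 71 med [0.5814 0.2501 0.0647] rect [577.5 257.2] [47.  25.9] 35.1
bot scene n 71 med [0.5583 0.3769 0.1302] rect [556.4 379.2] [25.8 35.2] 47.3
bot scene n 77 med [0.5716 0.2642 0.1309] rect [569.9 267.6] [25.  27.9] 32.7
```

View pics/w5.png

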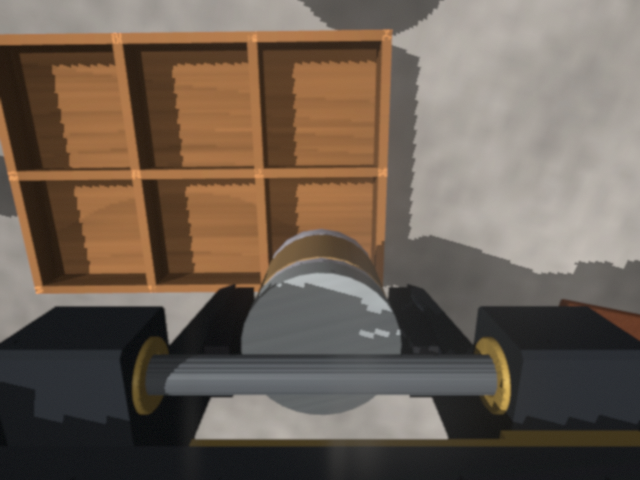

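The tin (320,330) is held over the right-hand front cell. Lowering 104 mm.

>>> jog_arm --plan "0 1.5 0 15 0 0 -0.009; 0 0 0 25 0 0 0; 0 0 0 25 0 0 0; 0 0 0 18 0 0 0; 0 0 0 10 0 0 0; 0 0 0 6 0 0 0; 0 0 0 3 0 0 0; 0 0 0 1.5 0 0 0; 0 0 0 0 0 0 0"

```text
clock: 28.1
tool_pos: [0.5914, -0.0623, 0.0472]
ee_rot: [3.14, -0.005, 0.247]
force: [0.7, -0.1, -1.3]
gripper_width: 0.626
grip_force: 30.0
```

```bash
python3 g.py .5893 -.0622 .044 .244
```

```text
t 28.1 pos [ 0.5914 -0.0623  0.0472] rpy [ 3.1401 -0.005   0.2468] F [ 0.7 -0.1 -1.3] w 55.1 gf 30.0 q [-0.31  0.46  1.68  0.    1.    1.02]
shift mm [-2.1 -0.7  3.2] turn [ 0.0015 -0.005   0.0028]
```

>>> jog_arm --plan "0 0 0 1.5 0 0 0; 0 0 0 0 0 0 0; 0 0 0 0 0 0 0; 80 0 0 0 0 0 0; 80 0 0 0 0 0 0; 80 0 0 0 0 0 0; 80 0 0 -3 0 0 0; 80 0 0 -20 0 0 0; 80 0 0 -35 0 0 0; 80 0 0 -45 0 0 0; 80 0 0 -40 0 0 0; 80 0 0 -10 0 0 0; 80 0 0 0 0 0 0"

```text
clock: 29.4
tool_pos: [0.5915, -0.0626, 0.2004]
ee_rot: [3.138, -0.008, 0.247]
force: [-0.1, 0.2, -1.0]
gripper_width: 0.909
grip_force: 0.0
```

```bash
python3 - <<'E'
from m import *
for n in('scene','wrist'):
    p,d,c=shot(n,n+'6.png');W=cloud(d,c)
    comp(p[...,0]<300,W,.058,.08,'tin '+n,60,(.3,.67,-.2,.6))
E
python3 g.py .4286 .3865 .197 .244 .4286 .3865 .197 .03
```

```text
tin scene n 226 med [0.4315 0.3841 0.0678] rect [428.7 388. ] [56.3 62.7] 20.1
tin scene n 102 med [0.5693 0.3635 0.0686] rect [564.2 366.8] [48.7 30.7] 28.9
tin scene n 167 med [0.6472 0.3964 0.0685] rect [647.5 392.9] [75.1 23.4] 65.5
tin scene n 110 med [0.5805 0.2496 0.0702] rect [578.6 255.2] [48.  26.9] 35.0
tin scene n 388 med [ 0.591  -0.064   0.0726] rect [588.1 -61. ] [55.  62.4] 36.5
tin wrist n 4649 med [ 0.5894 -0.0632  0.0716] rect [588.1 -63.5] [56.6 56.6] 73.6
t 29.5 pos [ 0.5894 -0.062   0.1966] rpy [-3.1413e+00 -2.1000e-03  2.4680e-01] F [-0.2 -1.1  0.5] w 79.8 gf 0.0 q [-0.31  0.26  1.6   0.    1.28  1.02]
shift mm [-4.640e+01 -4.742e+02 -4.000e-01] turn [-0.0003 -0.0021  0.0028]
shift mm [0. 0. 0.] turn [ 0.    -0.     0.214]
```

>>> jog_arm --plan "88 -2 -16 0 0 0 0; 88 -3 -28 0 0 0 0; 88 -3.2 -34 0 0 0 0; 88 -3.2 -34 0 0 0 0; 88 -3.2 -34 0 0 0 0; 88 -3.2 -34 0 0 0 0; 88 -3.2 -34 0 0 0 0; 88 -3.2 -34 0 0 0 0; 88 -3.2 -34 0 0 0 0; 88 -3.2 -34 0 0 0 0; 88 -3.2 -34 0 0 0 0; 88 -3.2 -34 0 0 0 0; 88 -3.2 -34 0 0 0 0; 88 -3.2 -34 0 0 0 0; 88 -3 -22 0 0 0 0; 88 0 0 0 0 0 0"

```text
clock: 31.1
tool_pos: [0.4262, 0.3882, 0.1953]
ee_rot: [3.141, -0.0, 0.251]
force: [1.0, -0.3, 0.7]
gripper_width: 0.997
grip_force: 0.0
```

```bash
python3 - <<'E'
from m import *
for n in('scene','wrist'):
    p,d,c=shot(n,n+'7.png');W=cloud(d,c)
    comp(p[...,0]<300,W,.058,.08,'tin '+n,60,(.3,.5,.2,.6))
E
python3 g.py .4286 .3865 .037 .247
```

```text
tin scene n 234 med [0.4316 0.3841 0.0675] rect [429.  388.8] [55.1 67.8] 29.4
tin wrist n 4527 med [0.43   0.3866 0.0656] rect [428.9 386. ] [57.2 56.2] 12.0
t 31.2 pos [0.4278 0.386  0.1958] rpy [ 3.1396e+00 -9.0000e-04  2.4850e-01] F [-0.1 -1.   0.6] w 87.9 gf 0.0 q [ 0.53  0.22  1.65 -0.    1.27  1.85]
shift mm [  0.7  -0.6 158.8] turn [ 0.002  -0.0009  0.0015]
```

>>> jog_arm --plan "88 1 0 20 0 0 0; 88 0 0 30 0 0 0; 88 0 0 30 0 0 0; 88 0 0 30 0 0 0; 88 0 0 25 0 0 0; 88 0 0 15 0 0 0; 88 0 0 8.5 0 0 0; 88 0 0 0 0 0 0; 0 0 0 0 0 0 0; 0 0 0 0 0 0 0; 0 0 0 0 0 0 0; 0 0 0 0 0 0 0; 0 0 0 0 0 0 0; 0 0 0 0 0 0 0; 0 0 0 -15 0 0 0; 0 0 0 -25 0 0 0; 0 0 0 -35 0 0 0; 0 0 0 -40 0 0 0; 0 0 0 -40 0 0 0; 0 0 0 -5 0 0 0"

```text
clock: 33.2
tool_pos: [0.433, 0.388, 0.2055]
ee_rot: [-3.14, -0.014, 0.247]
force: [0.2, 1.3, -2.1]
gripper_width: 0.629
grip_force: 30.0
```

```bash
python3 g.py .5487 .1008 .197 .247
```

```text
t 33.2 pos [0.433  0.388  0.2055] rpy [-3.1397 -0.0135  0.247 ] F [ 0.2  1.3 -2.1] w 55.3 gf 30.0 q [ 0.53  0.22  1.63 -0.    1.28  1.85]
shift mm [ 41.9 306.8   8.5] turn [-0.0019 -0.0135  0.    ]
```

>>> jog_arm --plan "0 2 14 0 0 0 0; 0 4 25 0 0 0 0; 0 4.5 30 0 0 0 0; 0 4.5 30 0 0 0 0; 0 4.5 30 0 0 0 0; 0 4.5 30 0 0 0 0; 0 4.5 30 0 0 0 0; 0 4.5 30 0 0 0 0; 0 4.5 30 0 0 0 0; 0 4.5 30 0 0 0 0; 0 4 27 0 0 0 0; 0 0 0 0 0 0 0; 0 0 0 0 0 0 0; 0 0 0 0 0 0 0"

```text
clock: 34.6
tool_pos: [0.5485, 0.1011, 0.1979]
ee_rot: [-3.141, -0.001, 0.247]
force: [-0.3, 0.6, -2.7]
gripper_width: 0.626
grip_force: 30.0
```

```bash
python3 g.py .5487 .1008 .044 .247
```

```text
t 34.6 pos [0.5485 0.1011 0.1979] rpy [-3.1414e+00 -1.0000e-03  2.4690e-01] F [-0.3  0.6 -2.7] w 55.1 gf 30.0 q [-0.03  0.18  1.69  0.    1.27  1.29]
shift mm [ -0.    0.4 153.9] turn [-0.0002 -0.001  -0.0001]
```

>>> jog_arm --plan "0 0 0 20 0 0 0; 0 0 0 35 0 0 0; 0 0 0 35 0 0 0; 0 0 0 30 0 0 0; 0 0 0 16 0 0 0; 0 0 0 9 0 0 0; 0 0 0 5 0 0 0; 0 0 0 3 0 0 0; 0 0 0 1.5 0 0 0; 0 0 0 0 0 0 0; 0 0 0 0 0 0 0; 80 0 0 0 0 0 0; 80 0 0 0 0 0 0; 80 0 0 0 0 0 0; 80 0 0 -3 0 0 0; 80 0 0 -20 0 0 0; 80 0 0 -35 0 0 0; 80 0 0 -45 0 0 0; 80 0 0 -45 0 0 0; 80 0 0 -10 0 0 0"

```text
clock: 36.6
tool_pos: [0.5529, 0.1009, 0.2094]
ee_rot: [3.138, -0.014, 0.247]
force: [0.6, -0.8, -0.0]
gripper_width: 0.912
grip_force: 0.0
```

```bash
python3 - <<'E'
from m import *
for n in('scene','wrist'):
    p,d,c=shot(n,n+'8.png');W=cloud(d,c)
    comp(p[...,0]<300,W,.058,.08,'tin '+n,60,(.3,.7,-.2,.23))
    comp(p[...,0]<300,W,.122,.14,'bot '+n,60,(.3,.6,.15,.6))
E
python3 g.py .569 .2665 .2 .247
```

```text
tin scene n 343 med [0.5514 0.0981 0.0723] rect [549.2 100.8] [53.3 60.1] 36.2
tin scene n 390 med [ 0.5908 -0.0642  0.0725] rect [588.7 -62.3] [55.3 62.2] 34.0
bot scene n 75 med [0.5579 0.3764 0.1307] rect [556.4 378.9] [25.3 35.7] 33.0
bot scene n 80 med [0.5711 0.2642 0.1311] rect [569.6 265.8] [27.  28.1] 6.5
tin wrist n 4310 med [0.55   0.1005 0.0716] rect [548.9 100.2] [56.5 56.3] 14.5
tin wrist n 4698 med [ 0.5893 -0.0604  0.0717] rect [588.2 -63.4] [57.8 56.5] 77.8
bot wrist n 2085 med [0.5706 0.2643 0.129 ] rect [569.7 266.1] [27.3 27.7] 20.6
t 36.7 pos [0.5513 0.1009 0.2055] rpy [ 3.1393 -0.0089  0.2469] F [-0.1  0.3 -1.2] w 79.7 gf 0.0 q [-0.03  0.17  1.68  0.    1.27  1.29]
shift mm [  57.6 -156.3    5.7] turn [ 0.0023 -0.0089 -0.0001]
```

>>> jog_arm --plan "85 6 -15 0 0 0 0; 85 11 -27 0 0 0 0; 85 12 -32 0 0 0 0; 85 12 -32 0 0 0 0; 85 12 -32 0 0 0 0; 85 7 -17 0 0 0 0; 85 0 0 0 0 0 0; 85 0 0 0 0 0 0; 85 0 0 0 0 0 0"

```text
clock: 37.6
tool_pos: [0.5699, 0.2646, 0.2023]
ee_rot: [3.14, -0.003, 0.246]
force: [-0.7, 0.2, 0.3]
gripper_width: 0.964
grip_force: 0.0
```

```bash
python3 g.py .5693 .2662 .071 .247
```

```text
t 37.6 pos [0.5699 0.2646 0.2023] rpy [ 3.1403e+00 -2.5000e-03  2.4580e-01] F [-0.7  0.2  0.3] w 84.8 gf 0.0 q [ 0.25  0.33  1.5  -0.    1.31  1.57]
shift mm [ -0.5  -1.8 131.3] turn [ 0.0013 -0.0025 -0.0012]
```

>>> jog_arm --plan "85 -0.5 -1.5 20 0 0 0; 85 0 0 30 0 0 0; 85 0 0 30 0 0 0; 85 0 0 25 0 0 0; 85 0 0 15 0 0 0; 85 0 0 9 0 0 0; 85 0 0 2 0 0 0; 85 0 0 0 0 0 0; 0 0 0 0 0 0 0; 0 0 0 0 0 0 0; 0 0 0 0 0 0 0; 0 0 0 0 0 0 0; 0 0 0 0 0 0 0; 0 0 0 0 0 0 0; 0 0 0 0 0 0 0; 0 0 0 -15 0 0 0; 0 0 0 -30 0 0 0; 0 0 0 -40 0 0 0; 0 0 0 -40 0 0 0; 0 0 0 -45 0 0 0"

```text
clock: 39.6
tool_pos: [0.568, 0.2669, 0.2433]
ee_rot: [3.141, -0.002, 0.247]
force: [1.1, 0.7, -2.1]
gripper_width: 0.535
grip_force: 30.0
```

```bash
python3 g.py .6708 -.0418 .241 .247
```

```text
t 39.6 pos [0.568  0.2669 0.2433] rpy [ 3.1408e+00 -1.8000e-03  2.4680e-01] F [ 1.1  0.7 -2.1] w 47.1 gf 30.0 q [ 0.25  0.29  1.46 -0.    1.38  1.57]
shift mm [ 24.2 324.5   2.6] turn [ 0.0008 -0.0018 -0.0002]
```

>>> jog_arm --plan "0 1 14 0 0 0 0; 0 2 26 0 0 0 0; 0 2 30 0 0 0 0; 0 2 30 0 0 0 0; 0 2 30 0 0 0 0; 0 2 30 0 0 0 0; 0 2 30 0 0 0 0; 0 2 30 0 0 0 0; 0 2 30 0 0 0 0; 0 2 30 0 0 0 0; 0 2 30 0 0 0 0; 0 2 14 0 0 0 0; 0 0 0 0 0 0 0; 0 0 0 0 0 0 0; 0 0 0 0 0 0 0"

```text
clock: 41.1
tool_pos: [0.6701, -0.0398, 0.2423]
ee_rot: [3.142, -0.003, 0.248]
force: [-0.5, 0.2, -3.8]
gripper_width: 0.536
grip_force: 30.0
```

```bash
python3 g.py .6708 -.0418 .078 .247
```

```text
t 41.1 pos [ 0.6701 -0.0398  0.2423] rpy [ 3.1416 -0.0034  0.2482] F [-0.5  0.2 -3.8] w 47.2 gf 30.0 q [-0.24  0.39  1.34  0.    1.41  1.09]
shift mm [ -0.4   2.1 164.3] turn [ 0.     -0.0034  0.0012]
```

>>> jog_arm --plan "0 0 2 20 0 0 0; 0 0 0 35 0 0 0; 0 0 0 35 0 0 0; 0 0 0 30 0 0 0; 0 0 0 20 0 0 0; 0 0 0 12 0 0 0; 0 0 0 6 0 0 0; 0 0 0 4 0 0 0; 0 0 0 2 0 0 0; 0 0 0 0 0 0 0; 0 0 0 0 0 0 0"

```text
clock: 42.2
tool_pos: [0.6723, -0.0435, 0.0794]
ee_rot: [3.14, -0.005, 0.247]
force: [0.7, -0.8, -3.4]
gripper_width: 0.537
grip_force: 30.0
```

```bash
python3 g.py .6708 -.0418 .078 .247
```

```text
t 42.2 pos [ 0.6723 -0.0435  0.0794] rpy [ 3.14   -0.0053  0.2467] F [ 0.7 -0.8 -3.4] w 47.3 gf 30.0 q [-0.24  0.56  1.45  0.    1.13  1.08]
shift mm [-1.  -2.   1.4] turn [ 0.0016 -0.0053 -0.0003]
```

>>> jog_arm --plan "0 0 0 1 0 0 0; 0 0 0 0.5 0 0 0; 0 0 0 0 0 0 0; 0 0 0 0 0 0 0"

```text
clock: 42.6
tool_pos: [0.6726, -0.0436, 0.0783]
ee_rot: [3.14, -0.006, 0.247]
force: [-1.1, 0.9, 5.4]
gripper_width: 0.539
grip_force: 30.0
```

Floor contact (5 N), so I'll release.

>>> jog_arm --plan "80 0 0 0 0 0 0; 80 0 0 0 0 0 0; 80 0 0 0 0 0 0; 80 0 0 -5 0 0 0; 80 0 0 -20 0 0 0; 80 0 0 -40 0 0 0; 80 0 0 -45 0 0 0; 80 0 0 -40 0 0 0; 80 0 0 -10 0 0 0; 80 0 0 0 0 0 0; 80 0 0 0 0 0 0"

```text
clock: 43.7
tool_pos: [0.6703, -0.0432, 0.2353]
ee_rot: [-3.141, -0.002, 0.247]
force: [0.3, -0.8, -1.5]
gripper_width: 0.905
grip_force: 0.0
```

```bash
python3 - <<'E'
from m import *
for n in('scene','wrist'):
    p,d,c=shot(n,n+'9.png');W=cloud(d,c)
    comp(p[...,0]<300,W,.058,.08,'tin '+n,60,(.3,.64,-.2,.23))
    comp(p[...,0]<300,W,.122,.14,'bot '+n,60,(.3,.76,-.2,.6))
E
python3 g.py .5558 .378 .237 .247
```

```text
tin scene n 400 med [ 0.6045 -0.0691  0.0723] rect [601.4 -66.1] [54.8 62. ] 37.4
bot scene n 71 med [0.5585 0.3745 0.1313] rect [557.2 377.5] [28.3 29.8] 14.1
bot scene n 100 med [0.7231 0.3883 0.132 ] rect [722.1 388.5] [38.5 30.6] 8.0
bot scene n 119 med [ 0.6736 -0.0462  0.1354] rect [672.4 -42.2] [26.8 29.2] 6.8
tin wrist n 3276 med [ 0.6046 -0.067   0.0716] rect [602.4 -67.7] [57.3 56.5] 16.1
tin wrist n 2833 med [0.556  0.0992 0.0714] rect [551.1 103.5] [47.7 57.5] 55.7
bot wrist n 1407 med [ 0.6738 -0.0437  0.1353] rect [672.4 -44.2] [27.3 27.4] 4.3
t 43.8 pos [ 0.6698 -0.0431  0.2341] rpy [-3.1404  0.      0.2468] F [-1.2  0.4 -0.1] w 79.6 gf 0.0 q [-0.24  0.39  1.35  0.    1.4   1.08]
shift mm [  -7.7 -436.2   -2.4] turn [-0.0012  0.     -0.0002]
```

View pics/scene9.png

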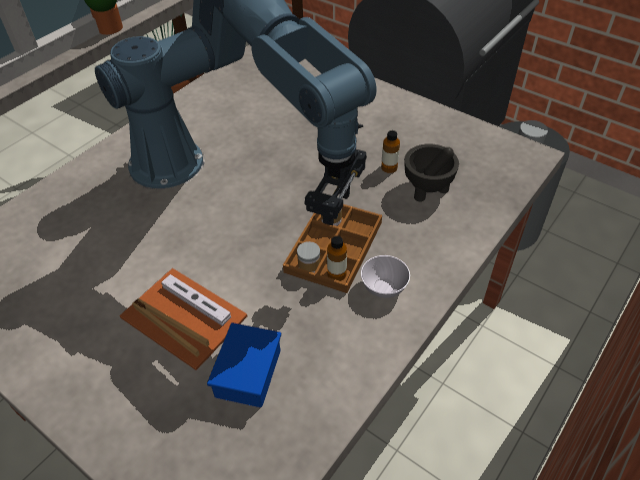

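View pics/wrist9.png

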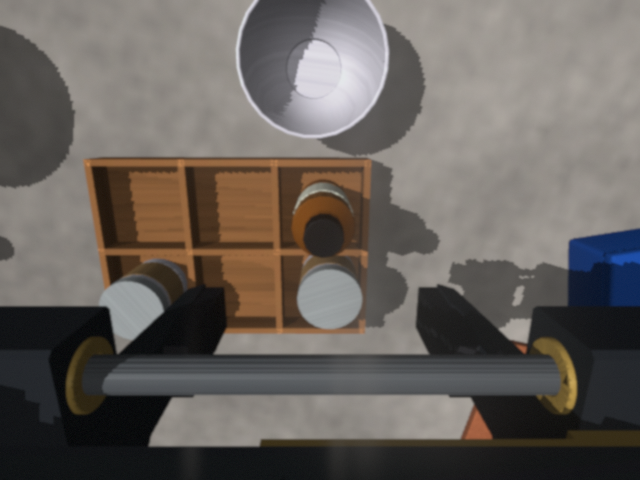

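The bottle stands in the right back cell (wrist view 323,220). The tins are in the front cells (330,295 and 140,300), the right one shifted about 13 mm but still inside its cell. On to the second bottle.

>>> jog_arm --plan "85 0 -15 0 0 0 0; 85 -0.5 -27 0 0 0 0; 85 -0.7 -33 0 0 0 0; 85 -0.7 -33 0 0 0 0; 85 -0.7 -33 0 0 0 0; 85 -0.7 -33 0 0 0 0; 85 -0.7 -33 0 0 0 0; 85 -0.7 -33 0 0 0 0; 85 -0.7 -33 0 0 0 0; 85 -0.7 -33 0 0 0 0; 85 -0.7 -33 0 0 0 0; 85 -0.7 -33 0 0 0 0; 85 -0.7 -33 0 0 0 0; 85 -0.5 -31 0 0 0 0; 85 0 0 0 0 0 0; 85 0 0 0 0 0 0; 85 0 0 0 0 0 0"

```text
clock: 45.5
tool_pos: [0.5558, 0.3767, 0.2357]
ee_rot: [3.14, -0.003, 0.247]
force: [0.2, -1.0, -1.0]
gripper_width: 0.964
grip_force: 0.0
```

```bash
python3 - <<'E'
from m import *
for n in('scene','wrist'):
    p,d,c=shot(n);W=cloud(d,c)
    comp(p[...,0]<300,W,.122,.14,'bot '+n,60,(.3,.62,.3,.6))
    comp(p[...,0]<300,W,.058,.08,'tin '+n,60,(.3,.64,-.2,.23))
E
python3 g.py .5558 .378 .071 .247
```

```text
bot scene n 72 med [0.5588 0.3773 0.1305] rect [556.4 379. ] [25.6 31.2] 34.5
tin scene n 331 med [0.5521 0.0977 0.0727] rect [548.2 102.2] [53.4 64. ] 36.5
tin scene n 401 med [ 0.6044 -0.0696  0.0724] rect [601.6 -65.8] [56.9 59.9] 14.3
bot wrist n 1265 med [0.558  0.3791 0.1293] rect [556.9 378.9] [27.4 27.3] 32.6
tin wrist n 1969 med [0.5578 0.1133 0.0716] rect [557.3 110.7] [34.2 46. ] 22.3
t 45.6 pos [0.5564 0.3763 0.2362] rpy [ 3.1404 -0.0034  0.2454] F [-0.5 -0.4  0.4] w 84.7 gf 0.0 q [ 0.42  0.39  1.35 -0.    1.4   1.74]
shift mm [ -0.7  -2.  165.2] turn [ 0.0012 -0.0034 -0.0016]
```

>>> jog_arm --plan "85 0 -2 20 0 0 0; 85 0 0 35 0 0 0; 85 0 0 35 0 0 0; 85 0 0 35 0 0 0; 85 0 0 22 0 0 0; 85 0 0 12 0 0 0; 85 0 0 6 0 0 0; 85 0 0 0 0 0 0; 0 0 0 0 0 0 0; 0 0 0 0 0 0 0; 0 0 0 0 0 0 0; 0 0 0 0 0 0 0; 0 0 0 0 0 0 0; 0 0 0 0 0 0 0; 0 0 0 0 0 0 0; 0 0 0 -15 0 0 0; 0 0 0 -30 0 0 0; 0 0 0 -40 0 0 0; 0 0 0 -40 0 0 0; 0 0 0 -40 0 0 0"

```text
clock: 47.6
tool_pos: [0.5549, 0.379, 0.238]
ee_rot: [3.141, -0.002, 0.247]
force: [0.4, 0.8, -4.4]
gripper_width: 0.538
grip_force: 30.0
```

>>> jog_arm --plan "0 0 0 0 0 0 0; 0 0 0 0 0 0 0"

```text
clock: 47.8
tool_pos: [0.5556, 0.3793, 0.2372]
ee_rot: [3.141, -0.005, 0.247]
force: [-0.6, 0.3, -5.0]
gripper_width: 0.539
grip_force: 30.0
```

```bash
python3 g.py .6302 .1212 .236 .247
```

```text
t 47.8 pos [0.5556 0.3793 0.2372] rpy [ 3.1411 -0.0052  0.2469] F [-0.6  0.3 -5. ] w 47.4 gf 30.0 q [ 0.42  0.39  1.34 -0.    1.4   1.75]
shift mm [  9.2 268.5   1.4] turn [ 0.0005 -0.0052 -0.0001]
```

>>> jog_arm --plan "0 0 14 0 0 0 0; 0 1 26 0 0 0 0; 0 1 30 0 0 0 0; 0 1 30 0 0 0 0; 0 1 30 0 0 0 0; 0 1 30 0 0 0 0; 0 1 30 0 0 0 0; 0 1 30 0 0 0 0; 0 1 30 0 0 0 0; 0 1 19 0 0 0 0; 0 0 0 0 0 0 0; 0 0 0 0 0 0 0; 0 0 0 0 0 0 0"

```text
clock: 49.1
tool_pos: [0.6294, 0.1215, 0.2361]
ee_rot: [3.142, -0.003, 0.248]
force: [-0.1, 0.1, -4.1]
gripper_width: 0.539
grip_force: 30.0
```

```bash
python3 g.py .6302 .1212 .078 .247
```

```text
t 49.1 pos [0.6294 0.1215 0.2361] rpy [ 3.1416e+00 -2.7000e-03  2.4770e-01] F [-0.1  0.1 -4.1] w 47.4 gf 30.0 q [0.01 0.33 1.44 0.   1.38 1.33]
shift mm [  0.3   0.5 158.1] turn [ 0.     -0.0027  0.0007]
```

>>> jog_arm --plan "0 0 0.5 20 0 0 0; 0 0 0 35 0 0 0; 0 0 0 35 0 0 0; 0 0 0 28 0 0 0; 0 0 0 18 0 0 0; 0 0 0 11 0 0 0; 0 0 0 6 0 0 0; 0 0 0 4 0 0 0; 0 0 0 1.5 0 0 0; 0 0 0 0 0 0 0; 0 0 0 0 0 0 0"

```text
clock: 50.2
tool_pos: [0.6315, 0.1201, 0.0792]
ee_rot: [3.14, -0.005, 0.247]
force: [0.3, 0.8, -3.8]
gripper_width: 0.539
grip_force: 30.0
```

>>> jog_arm --plan "0 0 0 1 0 0 0; 0 0 0 0.5 0 0 0; 0 0 0 0 0 0 0; 0 0 0 0 0 0 0"

```text
clock: 50.6
tool_pos: [0.6316, 0.1201, 0.0779]
ee_rot: [3.14, -0.006, 0.247]
force: [-0.3, 0.1, 4.1]
gripper_width: 0.542
grip_force: 30.0
```

>>> jog_arm --plan "80 0 0 0 0 0 0; 80 0 0 0 0 0 0; 80 0 0 0 0 0 0; 80 0 0 -5 0 0 0; 80 0 0 -20 0 0 0; 80 0 0 -40 0 0 0; 80 0 0 -45 0 0 0; 80 0 0 -40 0 0 0; 80 0 0 -10 0 0 0; 80 -15 0 0 0 0 0; 80 -30 0 0 0 0 0; 80 -40 0 0 0 0 0; 80 -40 0 0 0 0 0; 80 -40 0 0 0 0 0; 80 -30 0 0 0 0 0; 80 -10 0 0 0 0 0; 80 0 0 0 0 0 0; 80 0 0 0 0 0 0; 80 0 0 0 0 0 0; 80 0 0 0 0 0 0"

```text
clock: 52.6
tool_pos: [0.4322, 0.0701, 0.2358]
ee_rot: [3.141, -0.004, 0.247]
force: [-0.4, 0.4, -0.7]
gripper_width: 0.909
grip_force: 0.0
```

```bash
python3 - <<'E'
from m import *
for n in('top','scene','wrist'):
    p,d,c=shot(n,n+'10.png');W=cloud(d,c);S=cv2.cvtColor(p,cv2.COLOR_RGB2HSV)[...,1];V=p[...,0]
    comp(V<300,W,.058,.08,'tin '+n,100,(.3,.64,-.2,.6))
    comp(V<300,W,.122,.14,'bot '+n,60,(.3,.9,-.2,.6))
    comp((S<90)&(V>120),W,.025,.045,'trivet '+n,60,(.3,.6,-.5,-.2))
    comp((S>60),W,.02,.05,'tongs '+n,60,(.3,.58,-.55,-.2))
E
python3 g.py
```

```text
tin top n 518 med [ 0.6006 -0.068   0.0715] rect [601.4 -67.5] [55.8 56.5] 51.5
tin top n 510 med [0.5478 0.0999 0.0716] rect [547.8  99.8] [54.2 54. ] 89.6
bot top n 211 med [0.717  0.3913 0.1338] rect [718.9 394.9] [34.1 33.7] 7.2
bot top n 140 med [ 0.6705 -0.044   0.1352] rect [670.9 -44.2] [26.5 25.7] 0.7
bot top n 139 med [0.6311 0.1195 0.1353] rect [631.1 119.6] [26.1 26.9] 89.7
trivet top n 641 med [ 0.4913 -0.3166  0.0335] rect [ 488.2 -319.2] [122.4  32.4] 1.2
tongs top n 1013 med [ 0.4494 -0.4101  0.0309] rect [ 451.  -409.7] [219.   41.6] 0.7
tin scene n 335 med [0.5515 0.0977 0.0728] rect [549.5 100.2] [53.4 64.1] 36.0
tin scene n 394 med [ 0.6043 -0.0686  0.0722] rect [601.8 -65.5] [56.8 59.6] 64.8
bot scene n 108 med [0.7249 0.388  0.1315] rect [721.  391.1] [44.3 29.2] 38.9
bot scene n 98 med [0.635  0.1167 0.1356] rect [632.5 120.9] [25.6 31.4] 34.2
bot scene n 121 med [ 0.6744 -0.0476  0.1356] rect [672.4 -43.2] [27.6 29.6] 21.0
trivet scene n 495 med [ 0.494  -0.3191  0.0341] rect [ 487.7 -318. ] [127.2  34.3] 1.1
tongs scene n 860 med [ 0.46   -0.4105  0.0311] rect [ 452.1 -403.8] [ 45.1 222.7] 88.5
tin wrist n 5726 med [ 0.6015 -0.0653  0.0716] rect [602.1 -67.6] [56.5 58.1] 31.9
tin wrist n 5013 med [0.549  0.1002 0.0716] rect [548.3 100.2] [56.8 56.2] 16.0
t 52.75 pos [0.4317 0.0701 0.2358] rpy [ 3.1409 -0.0034  0.247 ] F [0.3 0.1 0.1] w 80.1 gf 0.0 q [-0.11 -0.14  1.94  0.    1.34  1.21]
```

View pics/scene10.png

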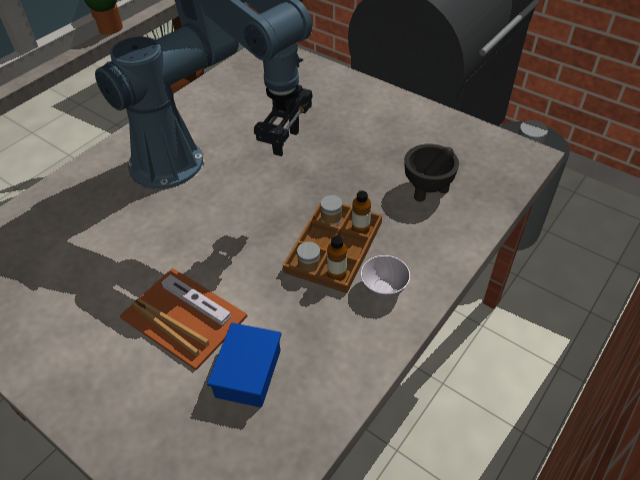

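The scene view shows both bottles in the back row (361,212 and 337,257) and both tins in the front row (331,208 and 308,253). The trivet and tongs lie side by side on the tile, and all items are within 14 mm of their cell centres. Handing in.

```bash
python3 -c "
from bench import order
print(order.job_done())"
```

```text
the job is handed in; nothing more can be done
None
```

I handed the job in at about 53 s; no verdict came back, but the last camera check showed the trivet and tongs flat side by side on the tile, both bottles in the back row and both tins in the front row (one about 13 mm off its cell centre, limit 24 mm).

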